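Cycle the guard and index the punching machine to the third stop

TASK

Set up the leather punching machine for its next run: reset its guard by taking the bar on top and pulling the bottom-hinged flap all the way down, then push it fully shut again. After that, turn the black index knob on the separate round index head clockwise (seen from above), counting clicks, and stop at the third stop from where it starts, without running past it. Finish while still gripping the knob firmly there, so that it can be locked, and leave the jar, the hammer and the spool where they are.

Things in the scene. Friction and masses are not known exactly. Their poses are not given: they have to be found in the camera images.
- machine: Fixed grey cabinet, 250 wide (y), 220 deep, 170 mm high; a motor (to 238 mm high) and a jar at the rear of its top. Left or right of the index head. Origin: on the bench under the front guard's hinge line, mid-width; the cabinet spans 12 to 232 mm behind it. x points to its rear (away from the robot, give or take its yaw), y to its left, z up.
- guard_hinge (a point): Middle of the guard's hinge axis, 58 mm above the bench, right above the machine's origin; fixed, axes as the machine's. The hinge axis runs along the machine's y.
- guard_bar (a point): Middle of the guard's handle: level dark round bar, 12 mm diameter, along the machine's y, on two legs 130 mm apart. It stands 155 mm from the hinge axis in the plane of the flap (shut: straight above the hinge, 213 mm above the bench), 44 mm beyond the flap's edge, so a finger passes between. Turns with the guard; its z points from hinge to bar.
- guard (a joint): Angle of the bottom-hinged aluminium flap (205 wide, 12 thick, top edge 111 mm from the hinge), rad: 0 = upright, shut; grows as its top swings down towards the robot; 1.5 = all the way down at its stop, nearly level. Starts at 0 to 0.2. A friction hinge (0.5 N m) keeps it where it is left; moving it takes up to about 6 N at the bar.
- index_head: Fixed steel head beside the machine: 130 mm square foot, round column, flat index plate of 120 mm diameter, top at 90 mm. Seven black dots on it mark the stops: the first (start) at the side facing the robot (-x of the head), the others clockwise seen from above, 0.4 rad apart. Origin: on the bench, on the knob's vertical axis; x away from the robot (give or take its yaw), z up.
- knob_grip (a point): On the knob's axis at the height to grip, 123 mm above the bench. The knob: a round black skirt (60 mm diameter) with an upright bar grip 52 mm long (its x), 14 wide (its y), 38 high (top at 137 mm); a pale pointer sticks out at the bar's -x end. Turns with the knob; at the start its axes are those of the index head.
- index_knob (a joint): Angle of the knob, rad: 0 at the start (in a detent, pointer to the first dot), growing clockwise seen from above. Spring detents every 0.4 rad: first stop 0.4, second 0.8, third 1.2, then 1.6, 2.0, 2.4 (end). It takes about 0.12 N m to pass from one to the next; left alone it settles in the nearest detent and stays.
- rivet_jar: Small clear jar, 52 mm diameter, 60 mm high, standing on the rear of the machine's top; origin under its centre. Leave alone.
- hammer: Hammer with a wooden handle, about 250 mm long, lying on the bench towards the robot's left; origin on the bench under it. Leave alone.
- spool: Wooden thread spool, 48 mm diameter, 58 mm high, standing on the bench towards the robot's right; origin under its centre. Leave alone.
There are look-alikes about, which are no part of the job. Of the things like the index_head, leave any that is red; of the rest the larger one is meant.

How it is judged:
By the outcome, as a careful person would: the job done as asked, in the order asked, and still so for the second after the job is handed in, while the arm keeps its last pose, push and grip.
It also fails if it takes over 58 s, if anything falls off the work surface, if the arm or the gripper's body presses on something with over 40 N, if the wrist force passes 120 N, or if a joint passes its speed limit or range.

ROBOT

A 6-joint arm with a two-finger parallel gripper is mounted at the origin on the work surface. World frame = base frame: x ahead of the robot, y to its left, z up, the work surface at z = 0. Lengths are in m, angles in degrees, forces in N, time in s.
With the tool pointing down it reaches from about 0.4 to 0.825 m from the base axis. Payload 7 kg.
Tool frame: the origin (TCP) lies midway between the tips of the shut fingers; the grasp point (between the pads) lies 19 mm behind it; z points along the fingers, y is the line along which they close (so a half turn about z gives the same grasp; the last joint's range is limited). The gripper opens to 88 mm and grips with 3 to 60 N. Pads are 19 mm wide; open, the fingers measure 130 mm over their backs; the gripper's body (78 mm by 193 mm) begins 47 mm behind the grasp point.
Start: joints at [86.35, 20.546, 0.682, 0, -70.136, -16.507], TCP at [0.233, 0.634, 0.227] pointing down, gripper open.
Joint ranges: [-176.03, 176.03], [-82.01, 121.73], [-58.28, 71.71], [-173.87, 95.51], [-174.79, -0.11], [-173.66, 173.66]. Speed limits (degrees/s): [136.94, 136.94, 172.46, 180, 180, 180].

INTERFACE

Orientations are given as [roll, pitch, yaw] about the fixed x, y, z axes, in that order (R = Rz(yaw) Ry(pitch) Rx(roll)).
In Python, from station import env gives the robot as it stands. Calls block until the motion is done:
- env.movep(position, orientation): joint-space move of the TCP to a pose.
- env.servo_line(position, rot=None, vel=0.15, threshold=None): straight line of the TCP; rot=None keeps the orientation; vel is the mean speed in m/s. With threshold (N) it stops when the force on the tool has changed by that much, and returns True; else False.
- env.set_joints(angles): joint-space move.
- env.move_gripper(opening): finger opening in m; the grip force is fixed at half the most; returns when the fingers have stopped.
- env.hold(seconds).
- env.inverse_kinematics(position, orientation): joint angles nearest the present ones, or None.
- env.get_state(): the state.
- env.grab_frame(name): name is "side" or "top" or "wrist"; returns a dict with "img" (420x560x3 uint8, red, green, blue), "depth" (420x560 float32, m along the optical axis (not along the pixel's ray), 0 where there is no reading), "K" (3x3 intrinsics, pixels), "eye" and "rotation" of the camera in the world. Camera axes: x right, y up, looking along -z (the intrinsics and any distortion apply to the point x, -y, -z); pixel columns grow to the right and rows downward; lengths in m; the calibration is good to about 2 mm. A picture is of the moment at which its call begins.
A pose or a line that the arm cannot do raises env.Unreachable and nothing moves.
- env.close_job(): hands the job in; it is judged then, once.
Trained networks look in a picture, given as the dict that the camera call returned (one of the last four; its "shot" number tells which), for a name from the list of things; names that differ only in an ending like _2 or _b are one class to them, and where a whole thing is asked for, a point or a joint stands for the part that bears it (a point fixed in the world has none). Each returns a list of dicts, best first, with "p" (0 to 1); they miss things now and then, are a little off and sometimes report something else, mostly with a low value. They report only what shows in the picture. A call takes as long as a camera call. They do not tell look-alikes from the thing itself.
- env.regions_of(label, picture): "mask" (420x560 bool, what is visible of it) and "rect" ([centre column, centre row, width, height] in pixels, round what is visible of it).
The state is a dict: "time_s": time; "joint_pos": joint angles; "joint_velocities": joint speeds; "joint_efforts": joint torques, N m; "eef_pos": TCP position; "ee_rot": TCP orientation; "contact_force": force on the tool from outside, world axes, zero at the start; "torque": the same for the moment, N m; "grip_width": finger opening in m; "grasp_force": force on a finger pad.
Only numpy, scipy, OpenCV 4.12 (cv2) and the standard library are available. Lean on these libraries where they do the work, as an engineer would, in place of code of your own. Each camera call takes 0.05 s, during which the arm holds its last target. There are 200 camera calls.

## Working session

There is one attempt and no reset: what is moved stays moved. The work goes in short steps, each a Python script; the robot and the scene stay as the last script left them, time stands still between calls to the robot, and variables do not carry over. Pictures are saved under pics/ and viewed, at most 10 in all, crops included, and the job is handed in when it is done.

```bash
ls; mkdir -p pics
cat > h.py <<'E'
import numpy as np, cv2
from station import env
def world(f,mask=None):
    d=f["depth"];K=f["K"];v,u=np.indices(d.shape)
    P=np.stack([(u-K[0,2])/K[0,0]*d,-(v-K[1,2])/K[1,1]*d,-d],-1)@np.array(f["rotation"]).T+f["eye"]
    return P
def save(name,img): cv2.imwrite("pics/"+name,cv2.cvtColor(img,cv2.COLOR_RGB2BGR))
E
python3 - <<'E'
from h import *
ims=[]
for c in ["top","side"]:
    f=env.grab_frame(c); P=world(f); ims.append(f["img"])
    print(c,f["eye"],f["K"].tolist(),[k for k in f])
    for l in ["machine","guard_bar","guard","index_head","knob_grip","hammer","spool","rivet_jar"]:
        for r in env.regions_of(l,f):
            m=r["mask"]&(f["depth"]>0)
            print(l,round(r["p"],2),np.round(r["rect"]),m.sum(),np.round(np.median(P[m],0),3),np.round(np.percentile(P[m],2,0),3),np.round(np.percentile(P[m],98,0),3))
    np.savez(f"pics/{c}.npz",**{k:f[k] for k in("img","depth","K","eye","rotation")})
for n,i in zip(["top.png","side.png"],ims): save(n,i)
E
```

```text
picsTraceback (most recent call last):
  File "<stdin>", line 4, in <module>
  File "h.py", line 5, in world
    P=np.stack([(u-K[0,2])/K[0,0]*d,-(v-K[1,2])/K[1,1]*d,-d],-1)@np.array(f["rotation"]).T+f["eye"]
      ~~~~~~~~~~~~~~~~~~~~~~~~~~~~~~~~~~~~~~~~~~~~~~~~~~~~~~~~~~~~~~~~~~~~~~~~~~~~~~~~~~~~^~~~~~~~~
ValueError: operands could not be broadcast together with shapes (420,560) (3,)
```

```bash
cat > h.py <<'E'
import numpy as np, cv2
from scipy.spatial.transform import Rotation as R
from station import env
def world(f):
    d=f["depth"];K=f["K"];v,u=np.indices(d.shape)
    return np.stack([(u-K[0,2])/K[0,0]*d,-(v-K[1,2])/K[1,1]*d,-d],-1)@rot(f).T+f["eye"]
def rot(f): return R.from_euler("xyz",f["rotation"],degrees=True).as_matrix()
def save(name,img): cv2.imwrite("pics/"+name,cv2.cvtColor(img,cv2.COLOR_RGB2BGR))
E
python3 - <<'E'
from h import *
ims=[]
for c in ["top","side"]:
    f=env.grab_frame(c); P=world(f); ims.append(f["img"])
    print(c,f["eye"],f["rotation"],f["K"].tolist(),[k for k in f])
    for l in ["machine","guard_bar","guard","index_head","knob_grip","hammer","spool","rivet_jar"]:
        for r in env.regions_of(l,f):
            m=r["mask"]&(f["depth"]>0)
            if m.sum(): print(l,round(r["p"],2),np.round(r["rect"]),m.sum(),np.round(np.median(P[m],0),3),np.round(np.percentile(P[m],2,0),3),np.round(np.percentile(P[m],98,0),3))
    np.savez(f"pics/{c}.npz",**{k:f[k] for k in("img","depth","K","eye","rotation")})
for n,i in zip(["top.png","side.png"],ims): save(n,i)
E
```

```text
top [ 0.44484696 -0.04163575  1.30138617] [  6.74138881  -0.27648754 -89.17160649] [[403.15140056223277, 0.0, 280.81592093467117], [0.0, 403.15140056223277, 203.66168242585454], [0.0, 0.0, 1.0]] ['img', 'depth', 'K', 'eye', 'rotation', 'shot']
machine 0.78 [194. 146. 103.  97.] 7397 [0.741 0.192 0.169] [0.626 0.078 0.015] [0.861 0.334 0.237]
guard_bar 0.68 [202. 184.  72.  27.] 758 [0.637 0.181 0.166] [0.619 0.09  0.087] [0.659 0.276 0.22 ]
guard 0.6 [203. 185.  74.  16.] 752 [0.637 0.181 0.166] [0.62 0.09 0.08] [0.659 0.274 0.22 ]
index_head 0.77 [306. 187.  40.  49.] 1713 [ 0.64  -0.127  0.088] [ 0.587 -0.191  0.003] [ 0.716 -0.068  0.136]
index_head 0.76 [290. 240.  35.  34.] 850 [ 0.48  -0.066  0.064] [ 0.433 -0.115  0.009] [ 0.529 -0.025  0.098]
index_head 0.69 [429. 207.  50.  48.] 1885 [ 0.575 -0.494  0.088] [ 0.517 -0.564  0.01 ] [ 0.641 -0.447  0.137]
knob_grip 0.72 [437. 212.  24.  22.] 345 [ 0.577 -0.504  0.101] [ 0.549 -0.539  0.089] [ 0.604 -0.483  0.14 ]
knob_grip 0.65 [288. 240.  11.  13.] 139 [ 0.479 -0.071  0.072] [ 0.461 -0.09   0.067] [ 0.496 -0.054  0.102]
knob_gr
[... 1090 characters left out ...]
2 -0.54   0.082] [ 0.515 -0.578  0.004] [ 0.644 -0.461  0.136]
index_head 0.77 [316. 259.  47.  54.] 1954 [ 0.642 -0.161  0.052] [ 0.585 -0.199  0.002] [ 0.714 -0.081  0.135]
index_head 0.61 [259. 256.  31.  39.] 859 [ 0.478 -0.093  0.042] [ 0.435 -0.123  0.008] [ 0.524 -0.045  0.098]
knob_grip 0.68 [313. 242.  23.  20.] 341 [ 0.646 -0.139  0.11 ] [ 0.618 -0.162  0.093] [ 0.673 -0.128  0.138]
hammer 0.66 [259. 191.  54.  10.] 313 [0.514 0.396 0.018] [0.408 0.386 0.   ] [0.625 0.415 0.027]
spool 0.89 [237. 351.  23.  32.] 518 [ 0.402 -0.439  0.053] [ 0.381 -0.455  0.002] [ 0.422 -0.411  0.06 ]
rivet_jar 0.67 [325. 161.  10.  16.] 182 [0.757 0.248 0.206] [0.74  0.238 0.178] [0.778 0.271 0.231]
```

View pics/top.png

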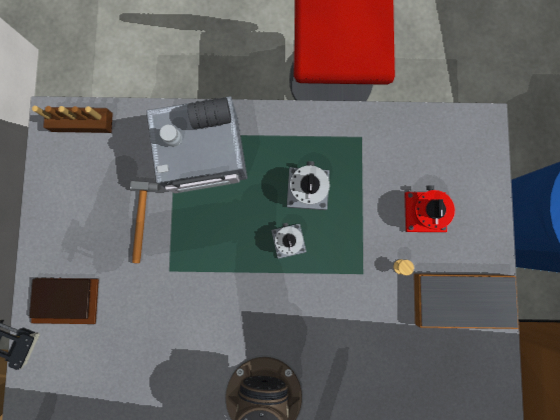

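View pics/side.png

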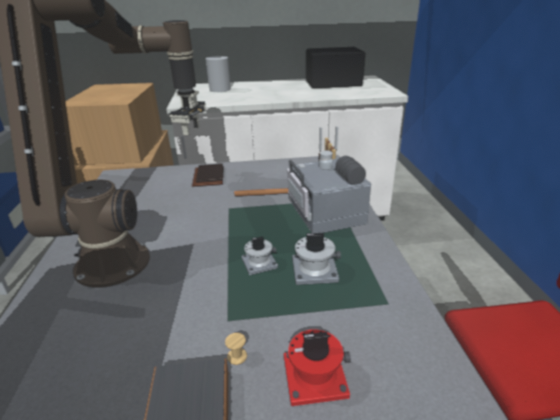

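The index heads in the top view are at (306,187) grey and larger, (290,240) grey and smaller, and (429,207) red. The red one is out, and the larger grey one at (306,187) is meant. The guard bar is at about (202,184) in the top view. The hammer is left of the flap's sweep. I'll confirm with an enlarged crop and fit the bar and knob axes.

```bash
cat >> h.py <<'E'
def axis(q):
    c=np.median(q,0);rect=cv2.minAreaRect((q[:,:2]*1000).astype(np.float32))
    w,v=np.linalg.eigh(np.cov(q[:,:2].T));d=v[:,1]
    return np.round(c,4),"pca",round(np.degrees(np.arctan2(d[1],d[0])),2),"rect",np.round(rect[0],1),np.round(rect[1],1),round(rect[2],2),len(q)
def near(P,xy,r,z0,z1): return (np.hypot(P[...,0]-xy[0],P[...,1]-xy[1])<r)&(P[...,2]>z0)&(P[...,2]<z1)
def measure(f):
    P=world(f); H=f["depth"]>0
    print("knob",axis(P[H&near(P,(.646,-.13),.04,.128,.145)]))
    print("plate",axis(P[H&near(P,(.646,-.13),.08,.084,.096)]))
    m=H&near(P,(.637,.181),.12,.195,.235)&(P[...,0]<.68)
    print("bar",axis(P[m]),"zmax",np.percentile(P[m][:,2],95))
    m=H&(P[...,1]>0)&(P[...,1]<.36)&(P[...,0]>.6)&(P[...,0]<.95)&(abs(P[...,2]-.17)<.006)
    if m.sum()>50: print("cab",axis(P[m]))
E
python3 - <<'E'
from h import *
for c in["top","side"]:
    f=np.load(f"pics/{c}.npz"); print(c)
    try: measure(f)
    except Exception as e: print(e)
f=np.load("pics/top.npz")
save("crop.png",cv2.resize(f["img"][90:270,140:460],None,fx=2.5,fy=2.5,interpolation=cv2.INTER_CUBIC))
print(env.get_state())
env.movep([.56,.05,.42],[180,0,0]); print(env.get_state()["time_s"])
f=env.grab_frame("wrist"); save("w1.png",f["img"]); print(f["eye"],f["rotation"])
np.savez("pics/w1.npz",**{k:f[k] for k in("img","depth","K","eye","rotation")})
try: measure(f)
except Exception as e: print(e)
E
```

```text
top
knob (array([ 0.6482, -0.13  ,  0.1356]), 'pca', np.float64(176.62), 'rect', array([ 649.9, -130.8]), array([13.8, 52.9]), 86.76, 87)
plate (array([ 0.6478, -0.1277,  0.0889]), 'pca', np.float64(76.7), 'rect', array([ 650.5, -130.7]), array([118.5, 116.5]), 1.23, 913)
bar (array([0.6377, 0.1847, 0.2156]), 'pca', np.float64(100.54), 'rect', array([638.4, 184.3]), array([ 12.8, 139.8]), 10.49, 233) zmax 0.22001108492353846
cab (array([0.7347, 0.2186, 0.1685]), 'pca', np.float64(75.92), 'rect', array([753.1, 207.3]), array([243.5, 250.1]), 10.61, 5062)
side
knob (array([ 0.6455, -0.1371,  0.1353]), 'pca', np.float64(176.09), 'rect', array([ 647.3, -135.3]), array([18.7, 50.7]), 82.27, 90)
plate (array([ 0.6397, -0.1563,  0.0898]), 'pca', np.float64(170.38), 'rect', array([ 647. , -138.4]), array([111.8, 118.2]), 78.61, 508)
bar (array([0.6389, 0.1602, 0.2155]), 'pca', np.float64(101.21), 'rect', array([636.5, 179.8]), array([ 12. , 143.2]), 10.82, 92) zmax 0.21902577183770916
cab (array([0.7279, 0.1617, 0.1696]), 'pca', np.float64(113.86), 'rect', array([750. , 203.7]), array([240.7
[... 672 characters left out ...]
p_force': 0.0, 'grip_width': 0.08760567485680859}
3.425
[0.64493845 0.05047626 0.57820082] [-1.81374764e+01  1.82410069e-02 -8.99757885e+01]
knob (array([ 0.6487, -0.129 ,  0.1369]), 'pca', np.float64(176.77), 'rect', array([ 647.6, -130.6]), array([14.6, 51.2]), 87.36, 648)
plate (array([ 0.6527, -0.1255,  0.0903]), 'pca', np.float64(92.41), 'rect', array([ 648.1, -130.7]), array([118.8, 119.4]), 50.93, 5041)
bar (array([0.6376, 0.1812, 0.2183]), 'pca', np.float64(100.64), 'rect', array([636.7, 185.1]), array([ 12. , 141.5]), 10.57, 1830) zmax 0.2200314325469438
cab (array([0.6981, 0.2092, 0.1704]), 'pca', np.float64(93.18), 'rect', array([695.6, 196.6]), array([130.2, 250.8]), 9.89, 21585)
```

View pics/crop.png

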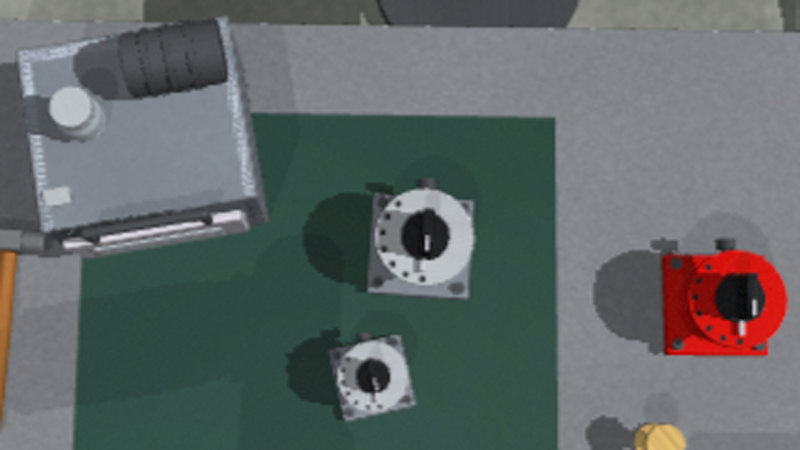

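View pics/w1.png

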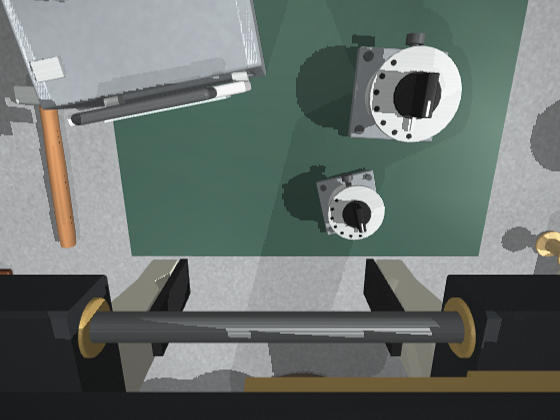

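The crop confirms that the larger grey head is at crop (425,237), with its knob at wrist (417,95) and the pointer towards the robot. The red head and the small grey one stand apart from it. The bar runs through wrist (75,120)–(215,92) with free space around it. Next I'll locate the hinge and check reachability.

Run:
```python
from h import *
a=np.radians(10.6);ux=np.array([np.cos(a),np.sin(a)]);uy=np.array([-np.sin(a),np.cos(a)])
b=np.array([.637,.185])
for c in["top","side","w1"]:
    f=np.load(f"pics/{c}.npz");P=world(f);D=P[...,:2]-b;X=D@ux*1000;Y=D@uy*1000
    m=(f["depth"]>0)&(abs(Y)<140)&(abs(X)<320)&(abs(P[...,2]-.169)<.005)
    h,e=np.histogram(X[m],np.arange(-20,281,4)); print(c,dict((int(k),int(v)) for k,v in zip(e,h) if v)); 
    m2=m&(X>60); print("Y range",np.percentile(Y[m2],[.5,99.5]), "Xmax",[np.percentile(X[m&(abs(Y-y)<15)],99) for y in(-90,0,90) if (m&(abs(Y-y)<15)).any()])
    mb=(f["depth"]>0)&(abs(X)<40)&(abs(Y)<90)&(P[...,2]>.195); print("bar X",np.percentile(X[mb],[2,50,98]),"Y",np.percentile(Y[mb],[1,99]))
for p,o in [([.637,.185,.194],0),([.49,.157,.055],0)]:
  for yaw in(10.6+90,10.6-90): print(yaw,env.inverse_kinematics(p,[180,0,yaw]))
for yaw in(-3.3,176.7,-72,108): print(yaw,env.inverse_kinematics([.648,-.1305,.104],[180,0,yaw]))
```

```text
top {-4: 68, 0: 78, 4: 32, 8: 6, 16: 25, 20: 116, 24: 119, 28: 116, 32: 120, 36: 114, 40: 117, 44: 126, 48: 105, 52: 120, 56: 110, 60: 111, 64: 112, 68: 112, 72: 118, 76: 112, 80: 119, 84: 115, 88: 112, 92: 117, 96: 115, 100: 120, 104: 115, 108: 115, 112: 115, 116: 101, 120: 107, 124: 94, 128: 93, 132: 94, 136: 87, 140: 87, 144: 88, 148: 87, 152: 84, 156: 68, 160: 35, 164: 43, 168: 41, 172: 41, 176: 41, 180: 54, 184: 54, 188: 64, 192: 52, 196: 67, 200: 51, 204: 53, 208: 65, 212: 57, 216: 54, 220: 65, 224: 50, 228: 59, 232: 59, 236: 39}
Y range [-123.57733142  123.77752238] Xmax [np.float64(158.2140629338107), np.float64(233.9289863196677), np.float64(236.15914089633802)]
bar X [-4.67690041  0.09944902  6.83175767] Y [-69.34983518  67.41628743]
side {-8: 18, -4: 33, 0: 24, 4: 10, 16: 26, 20: 35, 24: 16, 28: 21, 32: 21, 36: 24, 40: 31, 44: 36, 48: 34, 52: 31, 56: 34, 60: 35, 64: 27, 68: 34, 72: 35, 76: 31, 80: 32, 84: 40, 88: 28, 92: 29, 96: 36, 100: 33, 104: 36, 108: 30, 112: 32, 116: 31, 120: 27, 124: 28, 128: 25, 132: 26, 136: 25, 140: 19, 144: 26, 148: 24, 152: 25, 156: 19, 160: 16
[... 898 characters left out ...]
  -3.52869403   0.         -65.83714702
 157.59828653]
-79.4 [ 33.00171347  20.63415894  -3.52869403   0.         -65.83714702
 -22.40171347]
100.6 [ 39.65193069  16.06782824 -31.80956237   0.         -42.12260939
 150.94806931]
-79.4 [ 39.65193069  16.06782824 -31.80956237   0.         -42.12260939
 -29.05193069]
-3.3 [ 5.48122707e+00  2.46699109e+01 -9.95968806e+00  2.54444375e-14
 -5.53704011e+01  8.12187729e+01]
176.7 [ 5.48122707e+00  2.46699109e+01 -9.95968806e+00 -2.54444375e-14
 -5.53704011e+01 -9.87812271e+01]
-72 [  5.48122707  24.66991086  -9.95968806   0.         -55.37040108
  12.51877293]
108 [   5.48122707   24.66991086   -9.95968806    0.          -55.37040108
 -167.48122707]
```

```bash
cat >> h.py <<'E'
a=np.radians(10.6);ux=np.array([np.cos(a),np.sin(a),0]);HG=np.array([.643,.186,.058]);RB=[180,0,-79.4]
def tcp(th,r=.155): return HG-r*np.sin(th)*ux+np.array([0,0,r*np.cos(th)-.019])
def st(*m):
    s=env.get_state();print(*m,"t",round(s["time_s"],2),np.round(s["eef_pos"],4),"F",np.round(s["contact_force"],1),"w",round(s["grip_width"],4),"g",round(s["grasp_force"],1));return s
E
python3 - <<'E'
from h import *
p=tcp(.04); env.movep(p+[0,0,.1],RB); env.move_gripper(.044)
print(env.servo_line(p,vel=.12,threshold=15)); st("at")
env.move_gripper(0.0); st("grip")
for i,th in enumerate(np.arange(.14,1.45,.1)):
    hit=env.servo_line(tcp(th),vel=.08,threshold=30)
    if hit or i%4==0: st(round(th,2),hit)
    if hit: break
f=env.grab_frame("side"); save("s2.png",cv2.resize(f["img"][120:330,180:460],None,fx=2.5,fy=2.5))
E
```

```text
False
at t 6.72 [0.6374 0.185  0.1948] F [-1.1 -0.2  0.4] w 0.0438 g 0.0
grip t 7.37 [0.6368 0.1848 0.194 ] F [-2.1 -0.1  1.8] w 0.0107 g 30.0
0.14 False t 7.71 [0.6216 0.182  0.1929] F [-1.   0.4  3.2] w 0.0114 g 30.0
0.54 False t 9.07 [0.564  0.1714 0.1714] F [-2.   4.1  1. ] w 0.0114 g 30.0
0.94 False t 10.44 [0.5193 0.1631 0.1293] F [ 2.7  5.8 -6.4] w 0.0109 g 30.0
1.34 False t 11.81 [0.4943 0.1583 0.0733] F [ 2.3  6.  -4.8] w 0.0107 g 30.0
```

View pics/s2.png

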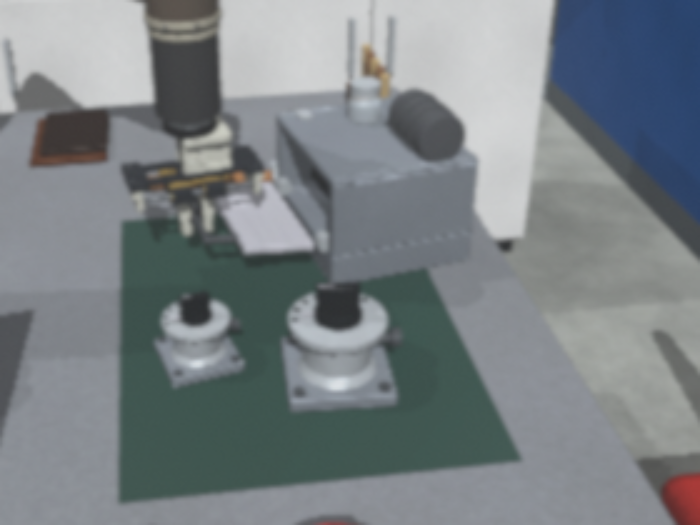

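The picture shows the flap nearly level at crop (270,215), with the bar in the gripper at (205,225). I'll finish the pull against the stop, then push the flap shut.

Run:
```python
from h import *
for th in (1.5,1.53,1.56,1.59):
    hit=env.servo_line(tcp(th),vel=.04,threshold=18); st(th,hit)
    if hit: break
e=env.get_state()["eef_pos"]-HG+[0,0,.019]; print("theta", np.arctan2(-e@ux,e[2]), np.hypot(e@ux,e[2]))
for th in list(np.arange(1.4,.05,-.1))+[.0]:
    hit=env.servo_line(tcp(th),vel=.09,threshold=30)
    if hit: st(round(th,2),hit); break
st("near")
for th in (-.02,-.04,-.06,-.08):
    hit=env.servo_line(tcp(th),vel=.03,threshold=18); st(th,hit)
    if hit: break
e=env.get_state()["eef_pos"]-HG+[0,0,.019]; print("theta", np.arctan2(-e@ux,e[2]), np.hypot(e@ux,e[2]))
```

```text
1.5 False t 12.58 [0.4906 0.1576 0.0491] F [ 1.5  6.1 -4.5] w 0.0108 g 30.0
1.53 True t 12.79 [0.4905 0.1574 0.0462] F [-3.2  0.1  8.8] w 0.0109 g 30.0
theta 1.5245737265869481 0.15527404996402872
near t 17.7 [0.6427 0.1852 0.1951] F [-6.8 -2.7  7.2] w 0.011 g 30.0
-0.02 False t 17.95 [0.6428 0.1852 0.1951] F [-17.7  -2.2  14.4] w 0.0111 g 30.0
-0.04 False t 18.2 [0.6429 0.1851 0.195 ] F [-30.9  -2.2  22.1] w 0.0113 g 30.0
-0.06 False t 18.45 [0.6429 0.1851 0.1949] F [-40.9  -2.1  29.4] w 0.0109 g 30.0
-0.08 False t 18.7 [0.643  0.185  0.1948] F [-55.1  -2.9  36.7] w 0.0109 g 30.0
theta 0.0012092024288434284 0.15575770387887275
```

Run:
```python
from h import *
env.servo_line(tcp(.0),vel=.05); env.move_gripper(.044); st("open")
env.servo_line(tcp(0)+[0,0,.12],vel=.2); st("up")
env.movep([.56,-.06,.36],[180,0,-3.3]); st("view")
f=env.grab_frame("wrist"); measure(f)
P=world(f);D=(P-HG)@ux*1000
m=(f["depth"]>0)&(abs(D)<40)&(P[...,2]>.195)&(P[...,2]<.24)&(P[...,1]>.08)&(P[...,1]<.3); print("bar X rel hinge",np.percentile(D[m],[2,50,98]))
f=env.grab_frame("side"); measure(f)
P=world(f);D=(P-HG)@ux*1000
m=(f["depth"]>0)&(abs(D)<40)&(P[...,2]>.195)&(P[...,2]<.24)&(P[...,1]>.08)&(P[...,1]<.3); print("bar X rel hinge",np.percentile(D[m],[2,50,98]))
```

```text
open t 19.87 [0.643  0.186  0.1939] F [0.1 0.2 0.4] w 0.044 g 0.0
up t 20.62 [0.6424 0.1859 0.3126] F [-0.8  0.7 -1. ] w 0.0442 g 0.0
view t 22.08 [ 0.5601 -0.0597  0.3593] F [-0.1 -0.2 -0.9] w 0.044 g 0.0
knob (array([ 0.6489, -0.1305,  0.1371]), 'pca', np.float64(176.85), 'rect', array([ 647.9, -131.3]), array([14.5, 51.3]), 86.83, 789)
plate (array([ 0.6532, -0.1294,  0.0904]), 'pca', np.float64(85.15), 'rect', array([ 648.2, -131.2]), array([118.8, 118.4]), 43.04, 6628)
bar (array([0.6518, 0.1334, 0.2178]), 'pca', np.float64(101.52), 'rect', array([651.2, 140.9]), array([12.1, 51.2]), 10.58, 1065) zmax 0.22005527264157
cab (array([0.6968, 0.1292, 0.1704]), 'pca', np.float64(105.9), 'rect', array([694.2, 142. ]), array([ 96.8, 144.6]), 10.58, 11827)
bar X rel hinge [-5.97386233 -1.06072119  5.29220035]
knob (array([ 0.647 , -0.1369,  0.1353]), 'pca', np.float64(173.45), 'rect', array([ 647.7, -133.1]), array([19.7, 50.6]), 77.79, 87)
plate (array([ 0.6403, -0.1562,  0.0898]), 'pca', np.float64(167.56), 'rect', array([ 647.3, -139.1]), array([113.6, 117.9]), 82.54, 515)
bar (array([0.6435, 0.1693, 0.2159]), 'pca', np.float64(101.09), 'rect', array([641.4, 183.5]), array([ 10.7, 144.7]), 10.46, 90) zmax 0.21965544129920722
cab (array([0.7285, 0.1604, 0.1696]), 'pca', np.float64(113.85), 'rect', array([752.4, 205.9]), array([238.8, 257.4]), 10.96, 1280)
bar X rel hinge [-7.0901927  -3.43853906  1.99710789]
```

The guard is shut: the bar moved back 6 mm and now stands straight above the hinge. Next is the knob.

Run:
```python
from h import *
C=np.array([.648,-.131,.105]); Y0=-3.2
env.movep(C+[0,0,.08],[180,0,Y0]); st("above")
print(env.servo_line(C,vel=.1,threshold=12)); st("down")
env.move_gripper(0.0); st("grip")
s=env.get_state();print(s["ee_rot"],s["torque"])
for d in np.linspace(0,np.degrees(.4),5)[1:]:
    env.servo_line(C,rot=[180,0,Y0-d],vel=.05)
    s=st(round(d,1)); print(s["ee_rot"][2],s["torque"][2],np.abs(s["joint_velocities"]).max())
f=env.grab_frame("wrist"); save("k1.png",f["img"])
```

```text
above t 23.02 [ 0.6486 -0.1308  0.1864] F [ 0.4 -0.9  0.7] w 0.044 g 0.0
False
down t 23.98 [ 0.6486 -0.131   0.1058] F [ 0.3  0.1 -0.1] w 0.044 g 0.0
grip t 24.57 [ 0.6481 -0.1311  0.1052] F [ 0.2 -0.6  1.7] w 0.0138 g 30.0
[ 1.79993169e+02 -1.02686149e-02 -3.19794436e+00] [-0.24310086  0.07929507 -0.03985597]
5.7 t 24.82 [ 0.648  -0.1312  0.1051] F [ 0.5 -0.5  2.1] w 0.0139 g 30.0
-8.780438951462605 0.08265840411846724 1.5405861468653388
11.5 t 25.07 [ 0.648  -0.1312  0.1051] F [-0.7 -1.9  1.6] w 0.0136 g 30.0
-14.407079387369025 -0.020259574940562713 1.0088373909598558
17.2 t 25.32 [ 0.648  -0.1313  0.1051] F [-0.  -2.6  3.2] w 0.0139 g 30.0
-20.091176341286534 -0.14308354942761886 0.7766145260034979
22.9 t 25.57 [ 0.648  -0.1313  0.1052] F [-1.5 -3.9  3.3] w 0.0138 g 30.0
-25.787632575716987 -0.004887492128376688 0.5815040730659343
```

View pics/k1.png

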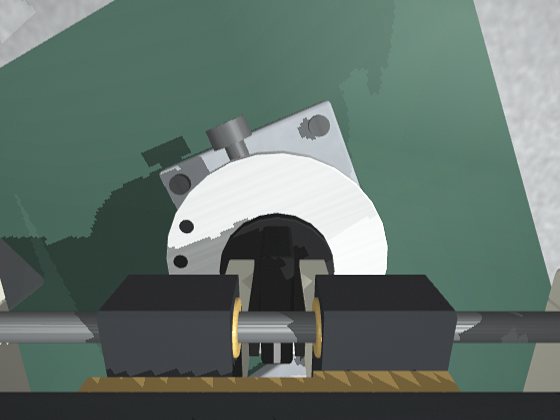

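The knob's bar at (278,260) lies straight between the pads and has turned with them. The torque peaked and fell back to about zero, so this is the first click. Two more to go.

Run:
```python
from h import *
C=np.array([.648,-.131,.105]); Y0=-3.2
for d in np.degrees(np.linspace(.4,1.2,9)[1:]):
    env.servo_line(C,rot=[180,0,Y0-d],vel=.05); s=env.get_state()
    print(round(d,1),round(s["ee_rot"][2],2),round(s["torque"][2],3))
env.hold(.5); s=st("end"); print(s["ee_rot"],s["torque"])
f=env.grab_frame("top"); P=world(f); save("k2.png",cv2.resize(f["img"][90:270,140:400],None,fx=3,fy=3,interpolation=cv2.INTER_CUBIC))
f=env.grab_frame("side"); save("k3.png",cv2.resize(f["img"][130:330,200:400],None,fx=3,fy=3,interpolation=cv2.INTER_CUBIC))
```

```text
28.6 -31.63 0.079
34.4 -37.37 0.018
40.1 -43.11 -0.107
45.8 -48.83 -0.067
51.6 -54.55 0.079
57.3 -60.29 0.032
63.0 -66.03 -0.113
68.8 -71.75 0.003
end t 28.12 [ 0.6475 -0.1317  0.1051] F [-1.7 -7.2  3.9] w 0.0137 g 30.0
[ 1.79940174e+02 -2.57042784e-02 -7.17130386e+01] [-2.25609744  0.76315934 -0.0172293 ]
```

View pics/k3.png

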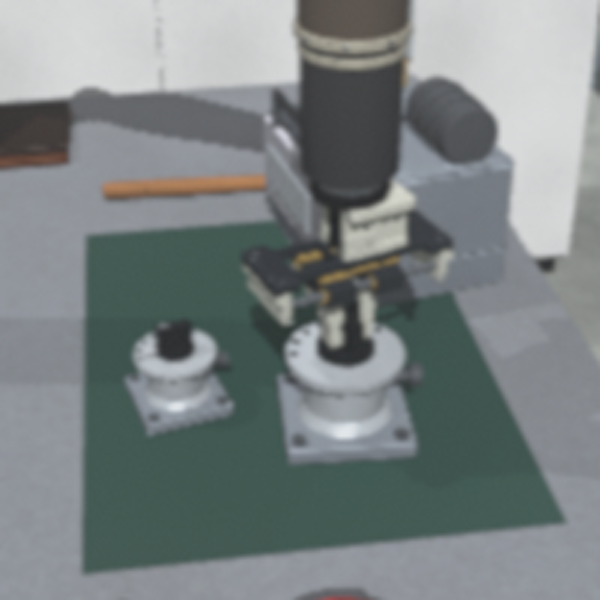

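The torque went through three detent cycles and ended at about zero at the third stop. The knob is gripped at crop (345,335) with 30 N, and the guard at (285,165) stands shut. Handing in.

```bash
python3 -c "
from station import env
print(env.close_job())"
```

```text
the job is handed in; nothing more can be done
None
```

I pulled the guard down to its stop and pushed it fully shut, then turned the knob clockwise to the third stop and handed the job in at about 28 s with the knob still gripped at 30 N; the jar, hammer and spool were not touched.

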